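# Index the lens stand round to the gauge

### The arm

A 6-joint arm with a two-finger parallel gripper is mounted at the origin on the work surface; the furniture and walls round the work are solid. World frame = base frame: x ahead of the robot, y to its left, z up, the work surface at z = 0. Lengths are in mm, angles in degrees, forces in N, time in s.
With the tool pointing down it reaches from about 300 to 850 mm from the base axis. Payload 4.2 kg.
Tool frame: the origin (TCP) lies midway between the tips of the shut fingers; the grasp point (between the pads) lies 19 mm behind it; z points along the fingers, y is the line along which they close (so a half turn about z gives the same grasp; the last joint's range is limited). The gripper opens to 91 mm and grips with 3 to 60 N. Pads are 32 mm wide; open, the fingers measure 118 mm over their backs; the gripper's body (76 mm by 178 mm) begins 60 mm behind the grasp point.
Start: joints at [72.365, 18.312, 89.639, -0, 72.044, -1.146], TCP at [163.212, 551.367, 213.976] pointing down, gripper open.
Joint ranges: [-177.97, 177.97], [-48.28, 115.42], [12.27, 149.76], [-77.06, 257.06], [2.81, 150.46], [-146.56, 146.56]. Speed limits (degrees/s): [147.25, 147.25, 180, 180, 180, 180].

### API

Orientations are given as [roll, pitch, yaw] about the fixed x, y, z axes, in that order (R = Rz(yaw) Ry(pitch) Rx(roll)).
In Python, from workcell import env, grab_frame, camera_model gives the robot as it stands (env), with the cameras as plain functions.
- The arm moves only by the shell command python3 drive.py 'ROWS' [OPENING] [FORCE]. ROWS is a JSON list of rows, 1 to 8 of them, each written [[dx, dy, dz], [rx, ry, rz]]: dx, dy, dz in mm, then a rotation vector rx, ry, rz in degrees; each row shifts and turns the commanded pose from where the row before left it, along the tool's axes as they then stand; what a row does not reach is not made up. A row lasts 1/10 s, in which the tool goes at most 50 mm and 8.59 degrees, less where a joint would pass 70% of its speed; a pose out of reach is approached as far as the arm can. OPENING is the finger opening in mm, set as the command begins (- or left out keeps the last). The fingers move at their own pace and stop on an object; FORCE is the grip in N (left out, the last holds). Time passes only in rows, so rows that do not move let the fingers close. It prints the time, the measured TCP pose, the force, the opening and the grip force at its end. Input that does not fit is refused with a message, and nothing moves.
- env.state(): the state, without advancing time (a new reading comes with each control period).
- grab_frame(name): name is "side" or "top"; returns the picture (480x640x3 uint8, blue, green, red); there is no depth.
- camera_model(name): a dict with "fx", "fy", "cx", "cy" (pixels), "T" (4x4, takes a point from camera to world coordinates). Camera axes: x right, y up, looking along -z (the intrinsics and any distortion apply to the point x, -y, -z); pixel columns grow to the right and rows downward; lengths in mm; the calibration is good to about 2 mm. A picture is of the moment at which its call begins. camera_model takes no time and is no camera call.
- env.job_done(): hands the job in; it is judged then, once.
The state is a dict: "time_s": time; "qpos": joint angles; "qvel": joint speeds; "effort": joint torques, N m; "ee_pos": TCP position; "ee_rot": TCP orientation; "force": force on the tool from outside, world axes, zero at the start; "torque": the same for the moment, N m; "gripper_width": finger opening in mm; "gripper_force": force on a finger pad.
Only numpy, scipy, OpenCV 4.12 (cv2) and the standard library are available. Lean on these libraries where they do the work, as an engineer would, in place of code of your own. Each camera call takes 0.05 s, during which the arm holds its last target. There are 200 camera calls.

### The job

Aim the lens at the small turned gauge: pull up the sprung knob on the stand's swing arm, swing the arm round to the hole in front of the gauge, and let the pin snap fully home in that hole. The holes were drilled by hand, so feel for the right spot; leave the gauge and the other small things round the stand where they stand, and let go of the knob.

Things in the scene. Friction and masses are not known exactly. Their poses are not given: they have to be found in the camera images.
- index_plate: Grey fan-shaped index plate, fixed to the worktop, 20 mm high, reaching 110 mm from the arm's pivot on the side away from the robot. Origin on the pivot axis at worktop height; x axis along the middle line of the fan, z up.
- pivot (a point): The arm's upright pivot axis at the plate's top face. The plate has five holes, 90 mm from the pivot: one at 0 (the fan's middle line, where the pin starts), the others at about +-30 and +-60 degrees from it, hand drilled, each off by 1.7 to 3.5 degrees (2.7 to 5.5 mm along the arc) one way or the other.
- swing_arm (a joint): Angle in rad of the aluminium swing arm about the pivot, from the plate's middle line (0 = middle hole, the start; positive = anticlockwise seen from above; stops at +-1.25). It stays where left, turns with 1 or 2 N at the knob, and is locked while the pin is in a hole.
- plunger (a joint): How far the sprung index pin is pulled up, in m: 0 = fully home, about 0.0085 = tip rests on the plate between holes, 0.016 = upper stop. Spring 6 N (home) to 8 N (up). Pin 8 mm thick, flat tip; holes 11 mm. Let go between holes, the pin slides on the plate (2 to 5 N at the knob) as the arm is pushed, drops by itself into a hole it meets, and then stops the arm.
- knob (a point): Middle of the black ribbed round knob on the pin: 24 mm in diameter, 30 mm tall, 90 mm from the pivot; moves with arm and pin; 60 mm above the worktop with the pin home. Below it a 20 mm thick plunger body (top at 44 mm) and the 26 mm wide arm (top at 34 mm). The lens barrel over the pivot reaches about 90 mm up and 40 mm toward the knob.
- aim (a point): Imaginary point on the worktop that the lens looks at: on the arm's middle line, 134 mm from the pivot; turns with the arm.
- gauge: The turned metal gauge: a rounded head on a round foot, 30 mm wide, 46 mm tall, standing loose on the worktop just outside the plate's rim, about 134 mm from the pivot, in front of one of the four outer holes (within 2 degrees of the nominal +-30 or +-60 degrees). Origin at the centre of its underside, z up.
- thumb_screw: Knurled thumb screw, 22 mm wide, 36 mm tall, standing loose in front of another of the outer holes. Origin under its centre.
- wheel_1: Small black spare wheel lying flat, 38 mm wide, 14 mm high, in front of another outer hole. Origin under its centre.
- wheel_2: Second small spare wheel, as wheel_1, in front of the remaining outer hole. Origin under its centre.

How it is judged:
By the outcome, as a careful person would: the job done as asked, in the order asked, and still so for the second after the job is handed in, with the robot touching nothing.
It also fails if it takes over 38 s, if anything falls off the work surface, if the arm or the gripper's body presses on something with over 40 N, if the wrist force passes 120 N, or if a joint passes its speed limit or range.

## Working session

There is one attempt and no reset: what is moved stays moved. The work goes in short steps, Python scripts to look and compute and a shell command to move; the robot and the scene stay as the last step left them, time stands still between calls to the robot, and variables do not carry over. Pictures are saved under pics/ and viewed, at most 10 in all, crops included, and the job is handed in when it is done.

```bash
ls; mkdir -p pics
python3 - <<'E'
from workcell import env, grab_frame, camera_model
import cv2
for n in("side","top"):
    cv2.imwrite(f"pics/{n}0.png",grab_frame(n)); m=camera_model(n); print(n,m)
s=env.state();print(s)
E
```

```text
drive.py
pics
workcell.py
side {'fx': 549.3817075603054, 'fy': 549.3817075603054, 'cx': 328.8779885284388, 'cy': 241.46865646721795, 'T': array([[ 9.35427663e-01,  1.93589852e-01, -2.95800702e-01,
         2.36014119e+02],
       [-3.53467760e-01,  4.98047971e-01, -7.91838848e-01,
        -3.94516353e+02],
       [-5.96902619e-03,  8.45263975e-01,  5.34315621e-01,
         5.39417368e+02],
       [ 0.00000000e+00,  0.00000000e+00,  0.00000000e+00,
         1.00000000e+00]])}
top {'fx': 625.1207175814639, 'fy': 625.1207175814639, 'cx': 317.3156650185696, 'cy': 240.08423696968651, 'T': array([[-2.40073243e-02,  9.94250104e-01, -1.04356980e-01,
         3.68766620e+02],
       [-9.99404694e-01, -2.12816735e-02,  2.71541640e-02,
         2.91381584e+02],
       [ 2.47771392e-02,  1.04946755e-01,  9.94169137e-01,
         9.16060361e+02],
       [ 0.00000000e+00,  0.00000000e+00,  0.00000000e+00,
         1.00000000e+00]])}
{'time_s': 0.1, 'qpos': array([ 7.23669048e+01,  1.83458357e+01,  8.96972112e+01, -2.26041708e-03,
        7.20427303e+01, -1.14720939e+00]), 'qvel': array([ 0.07019983, -0.09357098, -0.26333062,  0.08240532, -0.04886134,
       -0.06876146]), 'effort': array([-8.82079294e-04, -4.13334954e+01, -2.32508272e+01,  7.26769399e-02,
        4.22174844e-02, -7.05621869e-05]), 'ee_pos': array([163.06679429, 550.94549597, 213.24076107]), 'ee_rot': array([-1.79914197e+02,  4.31461717e-04,  1.63514813e+02]), 'force': array([0.57716085, 0.11766099, 0.86332389]), 'torque': array([-0.01424505,  0.00056745,  0.05128624]), 'gripper_force': 0.0, 'gripper_width': 91.30699334708788}
```

View pics/side0.png

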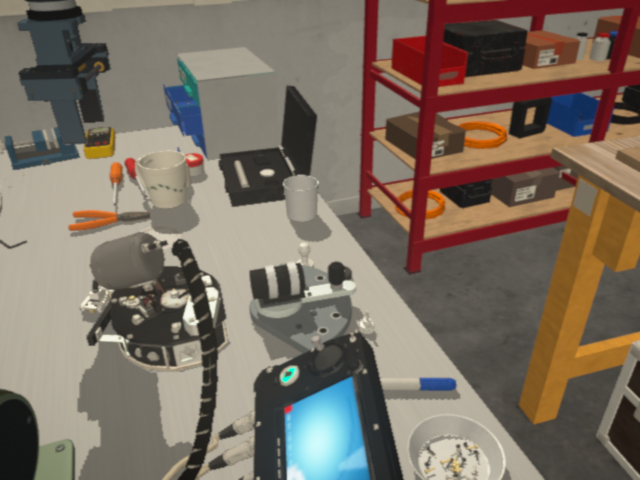

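View pics/top0.png

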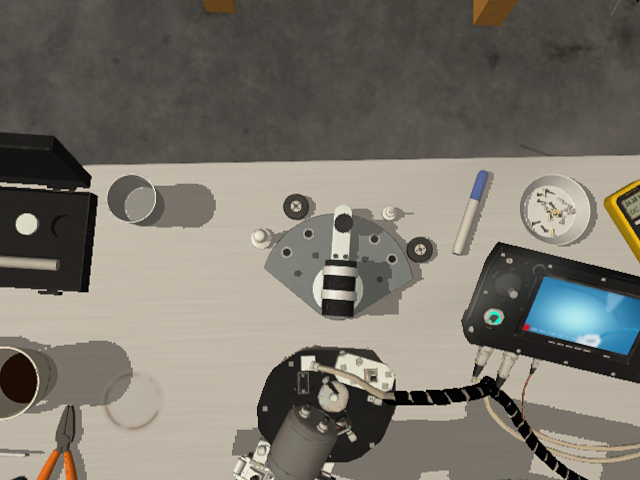

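Top view: knob at (343,222), with the fan's pivot near (341,290). There are wheels at (296,206) and (420,250), and light-coloured things at (262,237) and (391,213), one of which is the gauge. I'll zoom in to tell which.

Run:
```python
import cv2,numpy as np
t=cv2.imread("pics/top0.png");s=cv2.imread("pics/side0.png")
a=cv2.resize(t[180:330,240:440],(800,600),interpolation=cv2.INTER_CUBIC)
b=cv2.resize(s[230:380,240:440],(800,600),interpolation=cv2.INTER_CUBIC)
cv2.imwrite("pics/topz.png",a);cv2.imwrite("pics/sidez.png",b)
```

```text
(no output)
```

View pics/topz.png

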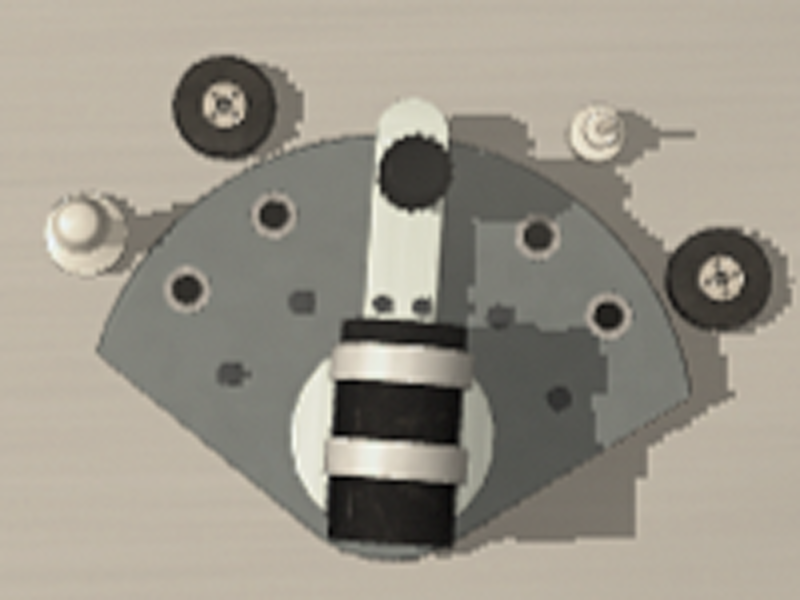

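View pics/sidez.png

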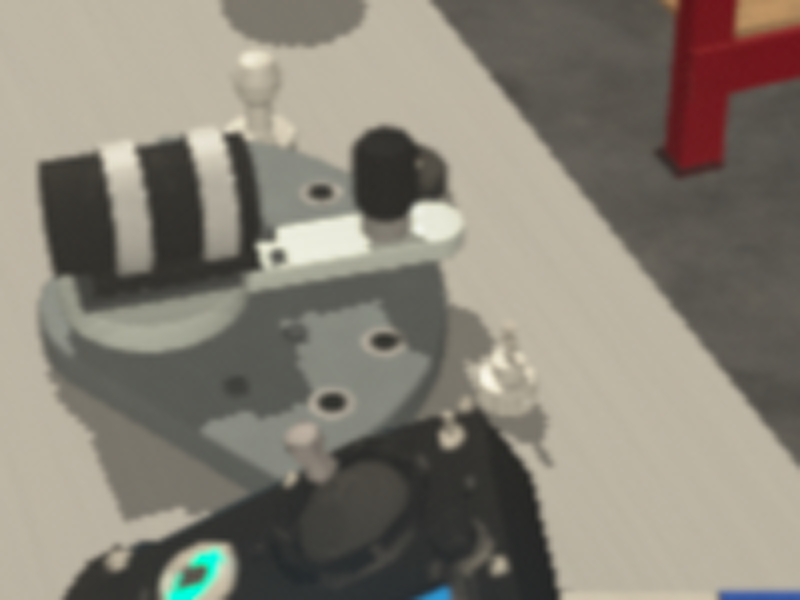

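The top zoom shows the gauge (rounded head on a wide foot) at the left, full-frame pixel (262,237), outside the +60° hole at (286.5,252.5). The thumb screw is at (391,213). In the side zoom the knob spans roughly (329–345, 262–285), and the gauge stands behind the plate.

```bash
cat > h.py <<'E'
import cv2,numpy as np
from workcell import env, grab_frame, camera_model
from scipy.optimize import least_squares
C={n:camera_model(n) for n in("side","top")}
def ray(n,p):
    m=C[n];d=m["T"][:3,:3]@np.array([(p[0]-m["cx"])/m["fx"],-(p[1]-m["cy"])/m["fy"],-1]);return m["T"][:3,3],d
def plane(n,p,z):
    o,d=ray(n,p);return o+d*(z-o[2])/d[2]
def tri(a,b):
    (o,d),(q,e)=ray("top",a),ray("side",b)
    s=np.linalg.lstsq(np.c_[d,-e],q-o,rcond=None)[0];A=o+d*s[0];B=q+e*s[1];return (A+B)/2,np.linalg.norm(A-B)
E
python3 - <<'E'
from h import *
t=cv2.imread("pics/top0.png");s=cv2.imread("pics/side0.png")
def blobs(im,x0,y0,x1,y1,th,lo,hi):
    g=im[y0:y1,x0:x1].max(2);n,l,st,c=cv2.connectedComponentsWithStats((g<th).astype('uint8'))
    return [(np.round(c[i]+[x0,y0],1),st[i,:].tolist()) for i in range(1,n) if lo<st[i,4]<hi]
print("knob top",blobs(t,325,205,362,240,60,80,600))
print("knob side",blobs(s,322,258,356,290,50,60,600))
H=[]
for x,y in((308.5,233.5),(286.5,252.5),(374.5,239),(392,259)):
    g=255-t[int(y)-4:int(y)+6,int(x)-4:int(x)+6].max(2).astype(float);w=np.clip(g-165,0,None)
    yy,xx=np.mgrid[int(y)-4:int(y)+6,int(x)-4:int(x)+6];p=((w*xx).sum()/w.sum(),(w*yy).sum()/w.sum())
    P=plane("top",p,20);H.append(P[:2]);print("hole",np.round(p,1),np.round(P,1))
H=np.array(H)
r=least_squares(lambda c:np.hypot(*(H-c).T)-90,H.mean(0)-[80,0]);print("pivot",r.x,r.fun)
a=np.degrees(np.arctan2(H[:,1]-r.x[1],H[:,0]-r.x[0]));print("hole angs",a)
# hole heights: two views
for a,b in(((374.5,239),(336,315.5)),((392,259),(323,330.5)),((308.5,233.5),(320,277.7))): print("tri hole",tri(a,b))
# gauge head: top px zoom(82,222) side zoom (258,75)
print("head",tri((240+82/4,180+222/4),(240+257/4,230+77/4)))
print("foot",plane("top",(240+86/4,180+238/4),4))
E
```

```text
knob top [(array([343.2, 222.8]), [10, 9, 18, 19, 245])]
knob side [(array([336.3, 275.3]), [8, 9, 14, 17, 187])]
hole [307.8 233.3] [473.  280.4  20. ]
hole [286.2 251.8] [446.8 312.1  20. ]
hole [373.9 238.7] [463.2 185.1  20. ]
hole [391.5 258.5] [433.8 160.6  20. ]
pivot [392.31102813 240.48495951] [ 0.02449202  0.00235668 -0.06411805  0.05886139]
hole angs [ 26.33019629  52.70350867 -38.02777406 -62.55664929]
tri hole (array([462.62796711, 184.07757295,  18.53227783]), np.float64(0.32343458364870586))
tri hole (array([433.21972109, 159.74421517,  19.02293657]), np.float64(0.08209686158883778))
tri hole (array([472.44001275, 279.4617519 ,  19.42704777]), np.float64(0.5630163146782547))
head (array([469.29440654, 347.81169027,  33.12991562]), np.float64(0.8497100967933986))
foot [467.1145767  348.19576594   4.        ]
```

Run:
```python
from h import *
K,e=tri((343.2,222.8),(336.3,275.3));print("knob",K,e)
T=plane("top",(343.2,222.8),73);c=np.array([392.3,240.5]);d=T[:2]-c
print("top@73",T,np.hypot(*d),"ang",np.degrees(np.arctan2(d[1],d[0])))
# arm tilt independent: end of the arm
s=env.state();yaw=np.radians(s["ee_rot"][2]);x=np.array([np.cos(yaw),np.sin(yaw)]);y=np.array([x[1],-x[0]])
for tgt in(T[:2],K[:2],):
    v=tgt-s["ee_pos"][:2];print("tool dx dy",v@x,v@y)
```

```text
knob [482.04863078 231.3850407   54.10497424] 1.2725594850739315
top@73 [480.17105072 232.53084254  73.        ] 88.23167813205418 ang -5.1820638525233225
tool dx dy -394.4248063737983 -215.34175880119895
tool dx dy -396.550346250128 -215.90766422099233
```

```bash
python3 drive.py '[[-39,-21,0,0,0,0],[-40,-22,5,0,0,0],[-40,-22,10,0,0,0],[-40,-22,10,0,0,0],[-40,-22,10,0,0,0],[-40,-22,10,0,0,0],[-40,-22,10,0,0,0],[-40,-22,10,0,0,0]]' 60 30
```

```text
refused: ROWS must be rows with the three-number parts in brackets of their own. Nothing was moved.
```

Nothing moved. I misread the format; it is rows with the three-number parts in brackets of their own. Resending.

```bash
python3 drive.py '[[[-39,-21,0],[0,0,0]],[[-40,-22,5],[0,0,0]],[[-40,-22,10],[0,0,0]],[[-40,-22,10],[0,0,0]],[[-40,-22,10],[0,0,0]],[[-40,-22,10],[0,0,0]],[[-40,-22,10],[0,0,0]],[[-40,-22,10],[0,0,0]]]' 60 30
python3 drive.py '[[[-40,-21,15],[0,0,0]],[[-37,-20,15],[0,0,0]],[[0,0,5],[0,0,-5.5]],[[0,0,5],[0,0,-5.5]],[[0,0,0],[0,0,0]],[[0,0,0],[0,0,0]]]'
```

```text
time_s: 0.9
ee_pos: [420.3, 291.4, 148.4]
ee_rot: [-180.0, -0.0, 163.5]
force: [0.7, 1.1, 0.9]
gripper_width: 60.3
gripper_force: 0.0
time_s: 1.5
ee_pos: [481.4, 231.8, 108.8]
ee_rot: [-180.0, -0.0, 174.4]
force: [1.0, 0.5, -0.2]
gripper_width: 60.2
gripper_force: 0.0
```

Run:
```python
from h import *
s=env.state();yaw=np.radians(s["ee_rot"][2]);x=np.array([np.cos(yaw),np.sin(yaw)]);y=np.array([x[1],-x[0]])
v=np.array([481.9,232])-s["ee_pos"][:2];print(s["ee_pos"],s["ee_rot"],s["qpos"],s["force"],"d",v@x,v@y)
```

```text
[481.44043296 231.82303491 108.7575677 ] [-1.79986933e+02 -3.11834807e-02  1.74400653e+02] [ 2.44758241e+01  1.99036852e+01  1.03795399e+02  5.18987992e-03
  5.63344496e+01 -5.99277105e+01] [ 0.9591912   0.46961526 -0.22173691] d -0.4401074621137808 0.22096137499160234
```

```bash
python3 drive.py '[[[-0.4,0.2,25],[0,0,0]],[[0,0,25],[0,0,0]],[[0,0,10],[0,0,0]],[[0,0,3],[0,0,0]],[[0,0,0],[0,0,0]]]' 
python3 drive.py '[[[0,0,0],[0,0,0]],[[0,0,0],[0,0,0]],[[0,0,0],[0,0,0]],[[0,0,0],[0,0,0]],[[0,0,0],[0,0,0]],[[0,0,0],[0,0,0]]]' 15 30
```

```text
time_s: 2.0
ee_pos: [482.3, 232.4, 46.3]
ee_rot: [180.0, 0.0, 174.5]
force: [0.0, 0.8, 0.6]
gripper_width: 59.6
gripper_force: 0.0
time_s: 2.6
ee_pos: [482.2, 232.0, 46.2]
ee_rot: [180.0, 0.0, 174.5]
force: [0.7, -0.3, 1.4]
gripper_width: 23.4
gripper_force: 30.0
```

Gripped at 23.4 mm, which fits the 24 mm knob. Next I pull it up 13 mm.

```bash
python3 drive.py '[[[0,0,-4],[0,0,0]],[[0,0,-4],[0,0,0]],[[0,0,-5],[0,0,0]],[[0,0,0],[0,0,0]],[[0,0,0],[0,0,0]]]'
```

```text
time_s: 3.1
ee_pos: [482.1, 231.9, 58.8]
ee_rot: [-180.0, 0.0, 174.5]
force: [1.8, 0.1, -8.0]
gripper_width: 23.0
gripper_force: 30.0
```

```bash
python3 drive.py '[[[0.12,4.71,0],[0,0,-3]],[[0.12,4.71,0],[0,0,-3]],[[0,0,0],[0,0,0]]]'
```

```text
time_s: 3.4
ee_pos: [482.4, 241.7, 58.7]
ee_rot: [180.0, -0.0, -179.5]
force: [2.7, -0.1, -7.3]
gripper_width: 23.4
gripper_force: 30.0
```

Unlocked and swinging freely. I'll carry on to about 54°.

```bash
python3 drive.py '[[[0.49,9.41,0],[0,0,-6]],[[0.49,9.41,0],[0,0,-6]],[[0.49,9.41,0],[0,0,-6]],[[0.49,9.41,0],[0,0,-6]],[[0.49,9.41,0],[0,0,-6]],[[0.49,9.41,0],[0,0,-6]],[[0.49,9.41,0],[0,0,-6]],[[0,0,0],[0,0,0]]]'
python3 drive.py '[[[0.49,9.41,0],[0,0,-6]],[[0,0,0],[0,0,0]],[[0,0,0],[0,0,0]]]'
python3 - <<'E'
from h import *
s=env.state();c=np.array([392.3,240.5]);d=s["ee_pos"][:2]-c;print(np.hypot(*d),np.degrees(np.arctan2(d[1],d[0])),s["force"])
E
```

```text
time_s: 4.2
ee_pos: [458.1, 302.2, 58.7]
ee_rot: [180.0, 0.0, -137.5]
force: [1.5, 2.7, -8.4]
gripper_width: 23.3
gripper_force: 30.0
time_s: 4.5
ee_pos: [452.0, 308.2, 58.9]
ee_rot: [180.0, 0.0, -131.7]
force: [0.0, 3.6, -7.4]
gripper_width: 23.3
gripper_force: 30.0
90.26129986666653 48.55688294718893 [ 0.04879955  3.64487486 -7.43212634]
```

At 48.6°, with the hole measured at about 52.7°. I let go so the pin rests on the plate, then push gently with the open fingers.

```bash
python3 drive.py '[[[0,0,3],[0,0,0]],[[0,0,0],[0,0,0]],[[0,0,0],[0,0,0]],[[0,0,0],[0,0,0]]]' 28
python3 drive.py '[[[0.03,2,0],[0,0,-1]],[[0.01,1,0],[0,0,-0.6]],[[0,0,0],[0,0,0]],[[0,0,0],[0,0,0]]]'
```

```text
time_s: 4.9
ee_pos: [452.4, 307.9, 56.5]
ee_rot: [-180.0, 0.0, -131.5]
force: [-0.0, 0.4, 0.7]
gripper_width: 28.3
gripper_force: 0.0
time_s: 5.3
ee_pos: [450.3, 309.6, 56.2]
ee_rot: [-179.9, 0.0, -129.9]
force: [2.1, -3.8, 2.4]
gripper_width: 28.0
gripper_force: 2.3
```

```bash
for i in 1; do :; done
python3 drive.py '[[[0.01,1,0],[0,0,-0.6]],[[0.01,1,0],[0,0,-0.6]],[[0,0,0],[0,0,0]]]'
python3 drive.py '[[[0.01,1,0],[0,0,-0.6]],[[0.01,1,0],[0,0,-0.6]],[[0,0,0],[0,0,0]]]'
```

```text
time_s: 5.6
ee_pos: [448.8, 310.9, 56.1]
ee_rot: [-179.9, 0.0, -128.6]
force: [3.6, -3.7, 1.2]
gripper_width: 27.9
gripper_force: 2.5
time_s: 5.9
ee_pos: [446.7, 312.6, 55.7]
ee_rot: [180.0, 0.0, -127.5]
force: [1.7, -0.7, -0.5]
gripper_width: 28.0
gripper_force: 0.5
```

```bash
python3 drive.py '[[[0.01,1,0],[0,0,-0.6]],[[0,0,0],[0,0,0]],[[0,0,0],[0,0,0]]]'
python3 drive.py '[[[0.01,1,0],[0,0,-0.6]],[[0,0,0],[0,0,0]],[[0,0,0],[0,0,0]]]'
```

```text
time_s: 6.2
ee_pos: [445.5, 313.4, 55.9]
ee_rot: [180.0, -0.0, -126.9]
force: [0.1, -0.9, 0.1]
gripper_width: 28.0
gripper_force: 0.1
time_s: 6.5
ee_pos: [444.9, 313.8, 56.0]
ee_rot: [180.0, -0.0, -126.3]
force: [0.4, 0.4, -0.1]
gripper_width: 28.4
gripper_force: 0.1
```

```bash
python3 drive.py '[[[0.01,1,0],[0,0,0]],[[0,0,0],[0,0,0]],[[0,0,0],[0,0,0]]]'
python3 drive.py '[[[0.01,1,0],[0,0,0]],[[0,0,0],[0,0,0]],[[0,0,0],[0,0,0]]]'
python3 - <<'E'
from h import *
a=grab_frame("side");b=grab_frame("top")
cv2.imwrite("pics/s1.png",cv2.resize(np.hstack([a[220:370,230:430],b[170:320,240:440]]),(800,300)))
cv2.imwrite("pics/s1s.png",a);cv2.imwrite("pics/s1t.png",b)
E
```

```text
time_s: 6.8
ee_pos: [444.3, 314.3, 56.0]
ee_rot: [180.0, 0.0, -126.3]
force: [-0.9, 0.1, -0.2]
gripper_width: 27.8
gripper_force: 0.3
time_s: 7.1
ee_pos: [443.6, 315.0, 56.0]
ee_rot: [-180.0, 0.0, -126.3]
force: [0.9, 0.4, -0.8]
gripper_width: 27.5
gripper_force: 0.6
```

View pics/s1.png

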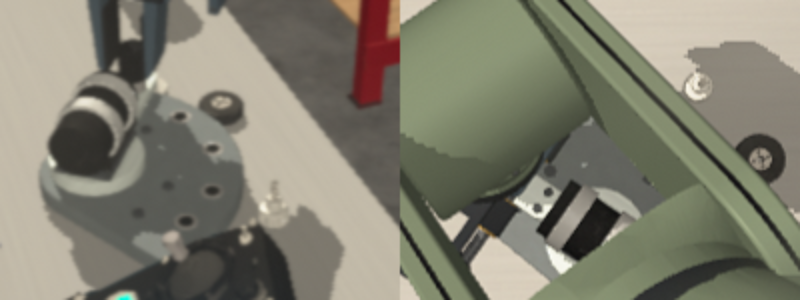

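The side view shows the lens pointing toward the gauge, with the fingers around the knob. The robot hides the knob in the top view. I'll lower to knob height and push to feel for the lock.

```bash
python3 drive.py '[[[0,-2,0],[0,0,0]],[[0,0,5],[0,0,0]],[[0,0,4],[0,0,0]],[[0,0,0],[0,0,0]]]'
python3 drive.py '[[[0,1,0],[0,0,0]],[[0,1,0],[0,0,0]],[[0,0,0],[0,0,0]],[[0,0,0],[0,0,0]]]'
python3 drive.py '[[[0,1,0],[0,0,0]],[[0,0,0],[0,0,0]],[[0,0,0],[0,0,0]]]'
```

```text
time_s: 7.6
ee_pos: [444.3, 313.3, 46.1]
ee_rot: [180.0, -0.1, -126.3]
force: [-0.3, 0.3, 0.6]
gripper_width: 27.7
gripper_force: 0.0
time_s: 8.0
ee_pos: [443.5, 314.8, 47.0]
ee_rot: [-180.0, 0.0, -126.3]
force: [0.3, -0.8, -0.4]
gripper_width: 28.3
gripper_force: 0.5
time_s: 8.3
ee_pos: [443.3, 315.0, 47.0]
ee_rot: [-179.9, 0.0, -126.3]
force: [4.4, -3.7, -1.4]
gripper_width: 28.2
gripper_force: 2.6
```

```bash
python3 drive.py '[[[0,1,0],[0,0,0]],[[0,0,0],[0,0,0]],[[0,0,0],[0,0,0]]]'
python3 drive.py '[[[0,-3,0],[0,0,0]],[[0,-3,0],[0,0,0]],[[0,-1,0],[0,0,0]],[[0,0,0],[0,0,0]],[[0,0,0],[0,0,0]]]'
```

```text
time_s: 8.6
ee_pos: [443.1, 315.2, 47.0]
ee_rot: [-179.8, 0.0, -126.2]
force: [5.2, -5.1, -2.4]
gripper_width: 28.2
gripper_force: 3.9
time_s: 9.1
ee_pos: [447.3, 312.2, 47.1]
ee_rot: [180.0, 0.0, -126.3]
force: [-0.8, 0.6, 0.4]
gripper_width: 28.1
gripper_force: 0.4
```

It stopped firmly at over 7 N with hardly any motion, which feels like a lock. I'll open, back off and look to confirm the knob height.

```bash
python3 drive.py '[[[0,2,0],[0,0,0]],[[0,0,0],[0,0,0]],[[0,0,0],[0,0,0]],[[0,0,0],[0,0,0]]]' 50
python3 drive.py '[[[0,0,-15],[0,0,0]],[[0,0,-25],[0,0,0]],[[0,0,-30],[0,0,0]],[[0,0,-40],[0,0,0]],[[0,0,-40],[0,0,0]],[[30,-35,0],[0,0,0]],[[30,-35,0],[0,0,0]],[[30,-35,0],[0,0,0]]]'
python3 drive.py '[[[30,-35,0],[0,0,0]],[[30,-35,0],[0,0,0]],[[30,-35,0],[0,0,0]],[[0,0,0],[0,0,0]],[[0,0,0],[0,0,0]]]'
python3 - <<'E'
from h import *
a=grab_frame("side");b=grab_frame("top")
cv2.imwrite("pics/s2.png",np.hstack([cv2.resize(a[200:350,220:360],(400,430)),cv2.resize(b[180:330,230:370],(400,430))]))
cv2.imwrite("pics/s2s.png",a);cv2.imwrite("pics/s2t.png",b)
E
```

```text
time_s: 9.5
ee_pos: [445.8, 313.1, 47.0]
ee_rot: [-180.0, 0.0, -126.3]
force: [-0.2, -0.2, -0.1]
gripper_width: 49.8
gripper_force: 0.0
time_s: 10.3
ee_pos: [477.4, 177.2, 197.4]
ee_rot: [-180.0, 0.1, -126.2]
force: [1.2, -0.4, 0.1]
gripper_width: 49.8
gripper_force: 0.0
time_s: 10.8
ee_pos: [508.6, 42.9, 196.8]
ee_rot: [180.0, 0.0, -126.4]
force: [0.7, -0.1, -0.6]
gripper_width: 49.9
gripper_force: 0.0
```

View pics/s2.png

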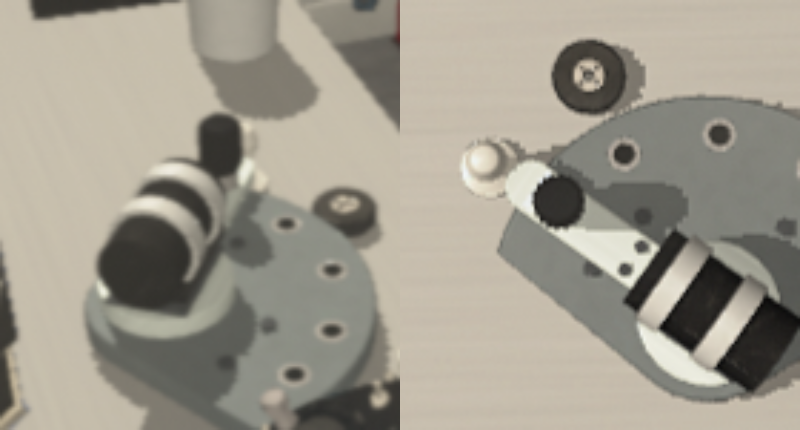

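The side crop shows the knob at the end hole and the top crop shows it at about (559,202). The gauge and the wheel stand where they were. I'll measure the knob height the same way as at the start, where home read 54.1, and check that the gauge hasn't moved.

Run:
```python
from h import *
def b(im,x0,y0,x1,y1,th):
    n,l,st,c=cv2.connectedComponentsWithStats((im[y0:y1,x0:x1].max(2)<th).astype('uint8'));i=1+np.argmax(st[1:,4]);return c[i]+[x0,y0],st[i].tolist()
S=cv2.imread("pics/s2s.png");T=cv2.imread("pics/s2t.png");T0=cv2.imread("pics/top0.png");S0=cv2.imread("pics/side0.png")
p,i=b(T,272,236,300,264,60);q,j=b(S,286,236,310,264,50);print(p,i,q,j)
K,e=tri(p,q);c=np.array([392.3,240.5]);d=K[:2]-c;print(K,e,np.hypot(*d),np.degrees(np.arctan2(*d[::-1])))
P=plane("top",p,73);d=P[:2]-c;print("knob ang",np.hypot(*d),np.degrees(np.arctan2(*d[::-1])))
# knob top edge rows in side -> height along vertical
for nm,im,col,r0,xy in(("start",S0,(330,340),255,(481.9,232)),("now",S,(292,302),230,(446.8,312.1))):
    g=im[r0:r0+45,col[0]:col[1]].max(2).mean(1);print(nm,r0,np.round(g).astype(int).tolist())
    for z in (45,75,83.5):
        m=C["side"];v=np.linalg.inv(m["T"])@[*xy,z,1];print(z,m["cx"]-m["fx"]*v[0]/v[2],m["cy"]+m["fy"]*v[1]/v[2])
for r in((248,222,275,250),(280,190,312,221),(378,200,404,224),(404,234,436,266)):
    x0,y0,x1,y1=r;print(cv2.matchTemplate(T[y0-4:y1+4,x0-4:x1+4],T0[y0:y1,x0:x1],cv2.TM_CCOEFF_NORMED).argmax(),"(40=same)")
```

```text
Traceback (most recent call last):
ValueError: attempt to get argmax of an empty sequence
```

Run:
```python
from h import *
def b(im,x0,y0,x1,y1,th):
    n,l,st,c=cv2.connectedComponentsWithStats((im[y0:y1,x0:x1].max(2)<th).astype('uint8'));i=1+np.argmax(st[1:,4]);return c[i]+[x0,y0],st[i].tolist()
S=cv2.imread("pics/s2s.png");T=cv2.imread("pics/s2t.png");T0=cv2.imread("pics/top0.png");S0=cv2.imread("pics/side0.png")
c=np.array([392.3,240.5])
for n,t,s,tb,sb in(("start",T0,S0,(325,205,362,240),(322,258,356,290)),("now",T,S,(272,236,300,264),(286,236,310,262))):
    p,i=b(t,*tb,75);q,j=b(s,*sb,75);K,e=tri(p,q);d=plane("top",p,73)[:2]-c
    print(n,p,i,q,j,K.round(1),e.round(1),np.hypot(*d),np.degrees(np.arctan2(*d[::-1])))
for nm,im,col,r0,xy in(("start",S0,(332,338),255,(481.9,232)),("now",S,(294,300),233,(446.8,312.1))):
    print(nm,r0,im[r0:r0+36,col[0]:col[1]].max(2).mean(1).astype(int).tolist())
    for z in (45,75,83.5):
        m=C["side"];v=np.linalg.inv(m["T"])@[*xy,z,1];print(z,m["cx"]-m["fx"]*v[0]/v[2],m["cy"]+m["fy"]*v[1]/v[2])
for x0,y0,x1,y1 in((248,222,275,250),(280,190,312,221),(378,200,404,224),(404,234,436,266)):
    print(cv2.matchTemplate(T[y0-4:y1+4,x0-4:x1+4],T0[y0:y1,x0:x1],cv2.TM_CCOEFF_NORMED).argmax(),"(40=same)")
```

```text
start [343.43726236 222.70342205] [10, 9, 18, 19, 263] [337.1510574  273.47432024] [7, 5, 22, 22, 331] [482.5 231.1  57.4] 0.3 88.3871862368548 -5.3859749998859785
now [285.26209677 249.64112903] [5, 5, 17, 18, 248] [296.64516129 250.56854839] [4, 5, 14, 21, 248] [445.8 312.6  57.6] 1.6 88.96071255850079 53.516778559014966
start 255 [190, 189, 190, 189, 189, 181, 148, 91, 59, 54, 54, 54, 54, 52, 49, 48, 47, 47, 47, 47, 47, 47, 47, 47, 47, 47, 47, 47, 49, 66, 98, 121, 126, 128, 134, 145]
45 336.46657983794694 279.9032237531738
75 336.49505410972665 263.6052566501282
83.5 336.5033260969448 258.8705762831932
now 233 [149, 158, 167, 172, 182, 182, 142, 86, 60, 59, 60, 60, 58, 54, 52, 51, 51, 51, 51, 51, 51, 51, 51, 51, 51, 51, 51, 55, 75, 105, 119, 122, 127, 129, 134, 137]
45 298.09955292826896 257.08006886343543
75 297.41940926811753 241.3552608576729
83.5 297.22212153833186 236.794001443622
40 (40=same)
40 (40=same)
40 (40=same)
40 (40=same)
```

```bash
python3 -c "
from workcell import env, grab_frame, camera_model
print(env.job_done())"
```

```text
the job is handed in; nothing more can be done
None
```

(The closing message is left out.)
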